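# Lock the loose cap into the chain saw's open filler and keep hold of it

## Task

The chain saw lies on its side on the bench with its two filler necks facing up; one is already capped, the other is open. Pick up the loose cap, set its two lugs into the slots of the open filler, push it down against its springy seal and twist it clockwise a quarter turn until it comes up against its stop, leaving the other things on the bench where they are. Do not let go: finish while still gripping the cap, locked and level in the neck, so that I can check around the seal.

Things in the scene. Friction and masses are not known exactly. Their poses are not given: they have to be found in the camera images.
- cap: Loose black filler cap, 57 g, stands upright on its stem. Origin: centre of the stem's underside, z up. Stem 24 mm in diameter, z 0-22 mm, foot chamfered. Two lugs stick out along +x and -x (see cap_lugs). Seal ring, 41 mm in diameter, its underside at z = 9.5 mm when free. Round flange 48 mm in diameter, z 22-29 mm, with a grip bar on it (see cap_grip). The same after half a turn about z.
- cap_grip (a point): Middle of the cap's grip bar, 42 mm above the cap's origin. The bar stands on the flange: 44 mm long along the cap's x (in line with the lugs), 14 mm thick in y, 29 to 55 mm above the cap's origin. Take it from above, a finger on each flat side, fingertips above the flange.
- cap_lugs (a point): Middle of the two lugs, 4.5 mm above the cap's origin: one round steel pin 7 mm in diameter, its ends 18 mm either side of the axis along the cap's x.
- cap_seal (a joint): How far the cap's sprung seal ring is squeezed up towards the flange, m: 0 free, at most 0.007. Its push: 4.5 N at 0, 9.8 N at 3.5 mm (cap locked), 15 N at 7 mm. It rests on the neck's rim and lifts the cap until the lugs bear on the underside of the neck's lip.
- open_filler: The open filler neck: upright round metal boss fixed to the saw, 50 mm across. It may be the front or the rear filler, and its yaw varies. Origin on its axis, 34 mm below the rim, z up. The rim is a lip 5 mm thick with a round hole of 28 mm; two slots 11 mm wide, reaching 20.5 mm from the axis, lie along +x and -x: the lugs drop through with the cap's x along this x, either way round.
- filler_rim (a point): Centre of the open filler's rim, level with its top, 100 mm above the bench. Cap's origin relative to it: 1 mm below with its lugs still on the lip (wrong yaw); 9.5 mm below in the slots, unpushed; over 13 mm below, the lugs are under the lip and it turns, clockwise from above only, to a hard stop 85 degrees (1.48 rad) from the slots; 17 mm below, seal at its limit. Locked and let rise: 13 mm.
- closed_filler: The saw's other filler, same size and height, already closed with a like cap, whose grip bar ends 76 mm above this origin (on the axis, 34 mm below its rim, z up). Fixed.
- saw: Chain saw, fixed, lying on its right side. Origin on the bench under its power head; y forward along the bar, x to the saw's top. Case x -100 to 60, y -150 to 150, top z 82 mm. Fillers at x -60, y +100 and -100. Starter cover, radius 70 round (35, 0), to z 128. Handle tube arches over y = 0, top z 200. Shroud x 52-138, to z 112. Hand guard at (165, 105), to z 155. Bar to y 550, z under 40.
- bar_wrench: Bystander: loose steel T-shaped bar wrench, 130 mm long, 19 mm high, lying on the bench. Origin under the middle of its shank.
- flat_file: Bystander: loose flat file with a wooden handle, 250 mm long along its x, 25 mm high, lying on the bench. Origin on the bench near its middle.
- oil_bottle: Bystander: upright white bottle of chain oil, 72 mm in diameter, 190 mm high, 0.6 kg. Origin at the centre of its underside.
Things that resemble listed ones, but are neither listed nor needed, are in the scene too. Leave any orange or pink look-alike of the cap alone.

How it is judged:
By the outcome, as a careful person would: the job done as asked, in the order asked, and still so for the second after the job is handed in, while the arm keeps its last pose, push and grip.
It also fails if it takes over 45 s, if anything falls off the work surface, if the arm or the gripper's body presses on something with over 40 N, if the wrist force passes 120 N, or if a joint passes its speed limit or range.

## Robot

A 6-joint arm with a two-finger parallel gripper is mounted at the origin on the work surface. World frame = base frame: x ahead of the robot, y to its left, z up, the work surface at z = 0. Lengths are in m, angles in rad, forces in N, time in s.
With the tool pointing down it reaches from about 0.425 to 0.95 m from the base axis. Payload 3.5 kg.
Tool frame: the origin (TCP) lies midway between the tips of the shut fingers; the grasp point (between the pads) lies 19 mm behind it; z points along the fingers, y is the line along which they close (so a half turn about z gives the same grasp; the last joint's range is limited). The gripper opens to 85 mm and grips with 20 to 120 N. Pads are 22 mm wide; open, the fingers measure 114 mm over their backs; the gripper's body (76 mm by 85 mm) begins 54 mm behind the grasp point. The pads swing forward as they close: fully open they stand 13 mm farther back than shut.
Start: joints at [-1.255, 0.286, 1.577, -0, 1.279, -0.15], TCP at [0.303, -0.603, 0.231] pointing down, gripper open.
Joint ranges: [-2.77, 2.77], [-0.9, 2.22], [0.21, 2.48], [-1.53, 4.67], [0.24, 2.81], [-2.84, 2.84]. Speed limits (rad/s): [2.79, 2.79, 3.14, 3.14, 3.14, 3.14].

## Interface

Orientations are given as a unit quaternion [x, y, z, w].
In Python, from plant import ctrl, cams, order gives the robot as it stands.
- The arm moves only by the tool move_arm, never from a script. Its argument "plan" is one flat list of numbers, 7 for each row, row after row: the shift along the world's x, y, z in mm, then the turn, a rotation vector about the world's x, y, z in degrees, then the finger opening in mm, from 0 to 85.4. A call has 1 to 12 rows; each row shifts and turns the commanded pose from where the row before left it; what a row does not reach is not made up. A row lasts 1/10 s, in which the tool goes at most 50 mm and 8.59 degrees, less where a joint would pass 70% of its speed; a pose out of reach is approached as far as the arm can. A call is refused whole if a number of a shift passes 50 or a number of a turn 8.59, either way. A call with a gripper value outside its range is refused whole. The fingers move at their own pace and stop on an object; "newtons" is the grip in N (left out, the last holds). Time passes only in rows, so rows that do not move let the fingers close. It gives the time, the measured TCP pose, the force, the opening and the grip force at its end, in the units of the state.
- ctrl.get_state(): the state, without advancing time (a new reading comes with each control period).
- cams.read_camera(name): name is "scene" or "top" or "wrist"; returns a dict with "color" (384x512x3 uint8, red, green, blue), "fov_y" (degrees; the focal length in pixels is half the picture's height over the tangent of half this angle, whatever the lens; pixels are square), "cx", "cy" (the principal point, pixels), "k1" (the pictures are not rectified: a ray, as slopes to the right and down, at radius r is drawn at 1 + k1 r^2 times it, then the intrinsics apply), "origin" and "orientation" of the camera in the world; the wrist camera has in their place "T_tool_cam" (4x4, takes a point from camera to tool coordinates, whose origin is the TCP and whose axes are the flange's). Camera axes: x right, y up, looking along -z (the intrinsics and any distortion apply to the point x, -y, -z); pixel columns grow to the right and rows downward; lengths in m; the calibration is good to about 2 mm. A picture is of the moment at which its call begins: read the wrist's pose just before it. There is no depth.
- order.sign_off(): hands the job in; it is judged then, once.
The state is a dict: "time": time; "qpos": joint angles; "dq": joint speeds; "joint_efforts": joint torques, N m; "eef_pos": TCP position; "tcp_rot": TCP orientation; "contact_force": force on the tool from outside, world axes, zero at the start; "wrist_torque": the same for the moment, N m; "opening": opening from 0.0 (shut) to 1.0 (fully open); "finger_force": force on a finger pad.
Only numpy, scipy, OpenCV 4.12 (cv2) and the standard library are available. Lean on these libraries where they do the work, as an engineer would, in place of code of your own. Each camera call takes 0.05 s, during which the arm holds its last target. There are 200 camera calls.

## Working session

There is one attempt and no reset: what is moved stays moved. The work goes in short steps, Python scripts to look and compute and a tool call to move; the robot and the scene stay as the last step left them, time stands still between calls to the robot, and variables do not carry over. Pictures are saved under pics/ and viewed, at most 10 in all, crops included, and the job is handed in when it is done.

Besides the shell and the picture viewer there is one more tool, called after "Call:" in YAML: its name, and indented under it one key for each argument. move_arm: Moves the arm, as the interface text tells. Its arguments: {"type":"object","properties":{"plan":{"type":"array","items":{"type":"number"}},"newtons":{"type":"number"}},"required":["plan"]}

```bash
mkdir -p pics; ls; cat > h.py <<'E'
import numpy as np, cv2
from scipy.spatial.transform import Rotation as R
from plant import ctrl, cams, order
def grab(n):
    s=ctrl.get_state(); c=cams.read_camera(n)
    if n=="wrist":
        T=np.eye(4);T[:3,:3]=R.from_quat(s["tcp_rot"]).as_matrix();T[:3,3]=s["eef_pos"]
        W=T@np.array(c["T_tool_cam"])
    else:
        W=np.eye(4);W[:3,:3]=R.from_quat(c["orientation"]).as_matrix();W[:3,3]=c["origin"]
    h=c["color"].shape[0]; f=h/2/np.tan(np.radians(c["fov_y"])/2)
    np.savez(f"{n}.npz",W=W,f=f,cx=c["cx"],cy=c["cy"],k1=c["k1"],img=c["color"])
    return c["color"]
def save(name,img,crop=None,scale=1):
    if crop: x0,y0,x1,y1=crop; img=img[y0:y1,x0:x1]
    cv2.imwrite(f"pics/{name}.png",cv2.resize(img[:,:,::-1],None,fx=scale,fy=scale,interpolation=cv2.INTER_CUBIC))
def world(n,uv,z):
    d=np.load(f"{n}.npz"); a=(np.array(uv,float)-[d["cx"],d["cy"]])/d["f"]
    s=a.copy()
    for _ in range(30): s=a/(1+d["k1"]*(s@s))
    r=d["W"][:3,:3]@[s[0],-s[1],-1]; o=d["W"][:3,3]
    return o+r*(z-o[2])/r[2]
def pix(n,p):
    d=np.load(f"{n}.npz"); q=d["W"][:3,:3].T@(np.array(p)-d["W"][:3,3])
    s=np.array([q[0],-q[1]])/-q[2]; return s*(1+d["k1"]*(s@s))*d["f"]+[d["cx"],d["cy"]]
E
python3 - <<'E'
from h import *
for n in("top","scene"): im=grab(n); save(n+"0",im,scale=1.5)
d=np.load("top.npz");print(d["W"],d["f"]);print(np.load("scene.npz")["W"]);print(ctrl.get_state())
E
```

```text
pics
[[-0.00253842  0.99586152 -0.09084815  0.42749241]
 [-0.99995667 -0.00171419  0.00914957 -0.03233681]
 [ 0.00895598  0.09086744  0.99582272  1.10303059]
 [ 0.          0.          0.          1.        ]] 406.5906218823259
[[ 0.16951784 -0.69559552  0.69814796  1.23043754]
 [ 0.98545282  0.11093998 -0.12874418 -0.18387207]
 [ 0.01210135  0.70981631  0.70428287  0.84009565]
 [ 0.          0.          0.          1.        ]]
{'time': 0.1, 'qpos': array([-1.25502617e+00,  2.87084003e-01,  1.57801461e+00,  1.71289633e-05,
        1.27862591e+00, -1.49999480e-01]), 'dq': array([-0.00054319, -0.00081706, -0.00257908,  0.0009776 ,  0.00034647,
       -0.00176235]), 'joint_efforts': array([ 5.02875719e-04, -4.07298195e+01, -2.93699938e+01, -1.46366542e-04,
        3.41340303e-03,  9.90403237e-06]), 'eef_pos': array([ 0.30299416, -0.602512  ,  0.23008955]), 'tcp_rot': array([ 9.73004689e-01,  2.30782881e-01, -8.00784458e-05, -1.06295363e-03]), 'contact_force': array([0.73436884, 0.16702618, 0.4234668 ]), 'wrist_torque': array([ 0.0047772 ,  0.05621004, -0.00935164]), 'finger_force': 0.0, 'opening': 1.0020129679063838}
```

View pics/top0.png

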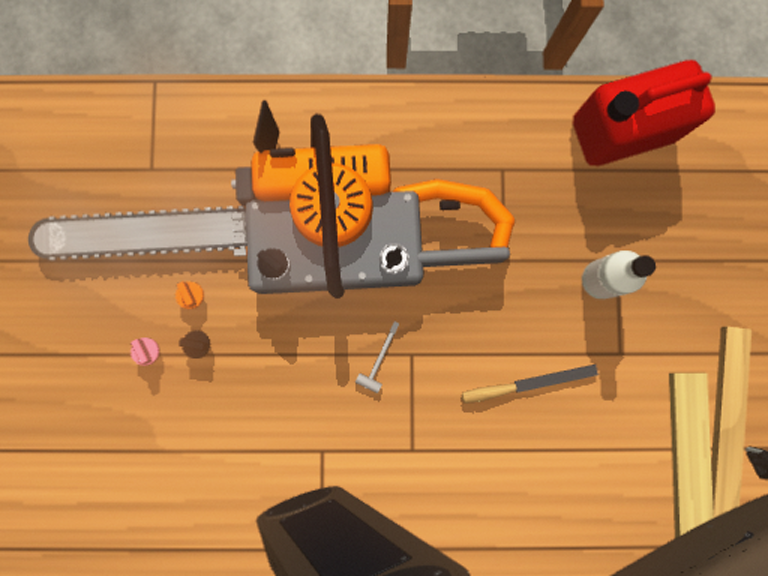

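View pics/scene0.png

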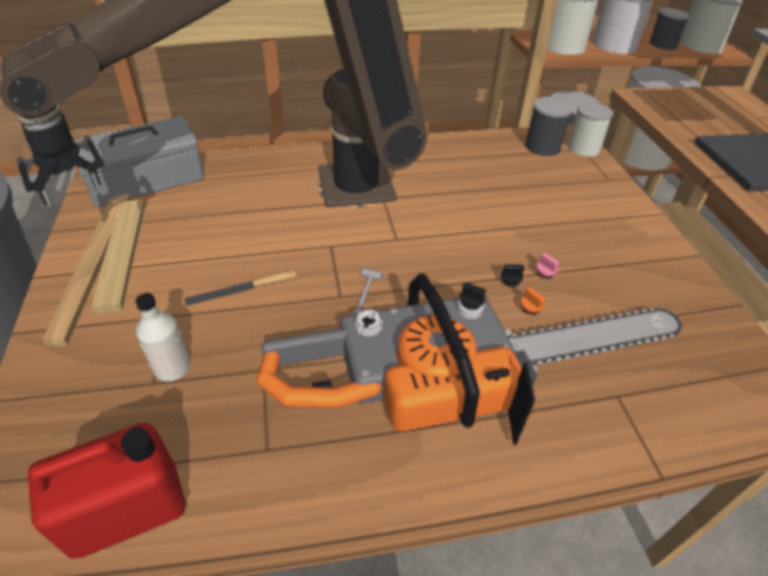

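The top view shows the loose black cap at about (195,344), with its pink and orange look-alikes beside it. The open rear filler is at about (395,259), both in 1.5x pixels. The scene view agrees with this.

```bash
python3 - <<'E'
from h import *
print("cap",world("top",(195/1.5,344/1.5),.03),"pink",world("top",(145/1.5,350/1.5),.04),"or",world("top",(190/1.5,294/1.5),.04))
print("fil",world("top",(395/1.5,259/1.5),.1),world("scene",(369/1.5,322/1.5),.1))
print("cap sc",world("scene",(512/1.5,274/1.5),.04))
c=cams.read_camera("wrist");print(c["T_tool_cam"],c["fov_y"])
s=ctrl.get_state();print(R.from_quat(s["tcp_rot"]).as_matrix())
E
```

```text
cap [0.4395962  0.28278308 0.03      ] pink [0.42918831 0.36663684 0.04      ] or [0.52672374 0.29074541 0.04      ]
fil [ 0.57892517 -0.06625561  0.1       ] [ 0.5902635  -0.06538688  0.1       ]
cap sc [0.45150257 0.27569114 0.04      ]
[[ 4.54068703e-04  9.48168339e-01  3.17768145e-01  8.05786641e-02]
 [ 9.99999867e-01 -5.08354121e-04  8.79151706e-05 -1.29504112e-05]
 [ 2.44897128e-04  3.17768063e-01 -9.48168444e-01 -1.42908272e-01]
 [ 0.00000000e+00  0.00000000e+00  0.00000000e+00  1.00000000e+00]] 61.76266136494192
[[ 8.93472361e-01  4.49117867e-01 -5.29964770e-04]
 [ 4.49118062e-01 -8.93470648e-01  1.77982512e-03]
 [ 3.25843294e-04 -1.82824130e-03 -9.99998276e-01]]
```

Call:
move_arm:
  plan: [23, 44, 2, 0, 0, 0, 85, 23, 44, 2, 0, 0, 0, 85, 23, 44, 2, 0, 0, 0, 85, 23, 44, 2, 0, 0, 0, 85, 23, 44, 2, 0, 0, 0, 85, 23, 44, 2, 0, 0, 0, 85, 23, 44, 2, 0, 0, 0, 85, 23, 44, 2, 0, 0, 0, 85, 23, 44, 2, 0, 0, 0, 85, 23, 44, 2, 0, 0, 0, 85, 23, 44, 2, 0, 0, 0, 85, 23, 44, 2, 0, 0, 0, 85]

```text
time: 1.35
eef_pos: [0.5796, -0.073, 0.2552]
tcp_rot: [0.973, 0.231, -0.0, 0.0]
contact_force: [0.3, -0.7, -0.3]
opening: 0.996
finger_force: 0.0
```

Call:
move_arm:
  plan: [0, 0, 0, 0, 0, 0, 85, 0, 0, 0, 0, 0, 0, 85, 0, 0, 0, 0, 0, 0, 85]

```text
time: 1.65
eef_pos: [0.5787, -0.0757, 0.2548]
tcp_rot: [0.973, 0.23, -0.0, -0.0]
contact_force: [-0.2, -0.8, -0.5]
opening: 0.995
finger_force: 0.0
```

```bash
python3 - <<'E'
from h import *
im=grab("wrist"); save("fil",im,scale=1.5); np.savez("fil.npz",**np.load("wrist.npz"))
print(pix("fil",(.583,-.066,.1)), np.load("fil.npz")["f"]); s=ctrl.get_state(); print(s["eef_pos"],s["qpos"])
E
```

```text
[245.02681212 162.30410496] 321.04597494591894
[ 0.57866288 -0.07612992  0.25497997] [-3.04414787e-01  6.89504583e-02  1.78176528e+00 -3.51301496e-04
  1.29156002e+00  8.02222501e-01]
```

View pics/fil.png

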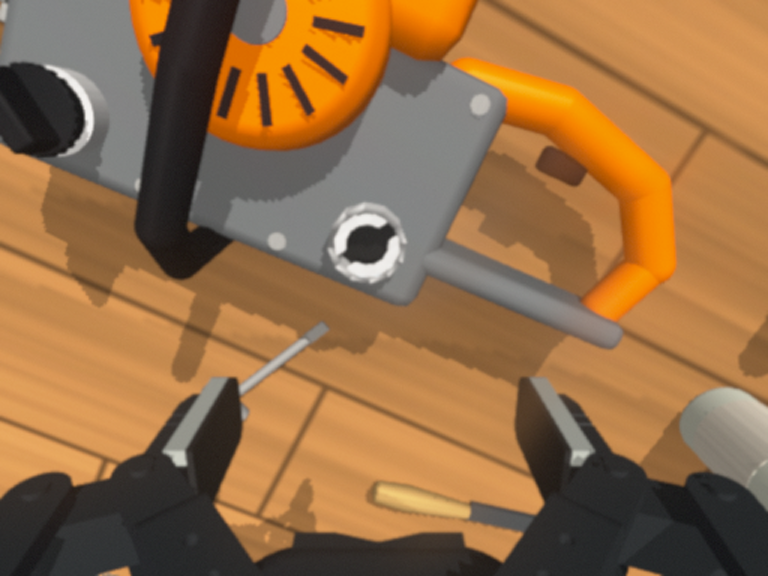

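The open filler is centred near (368,242) in the 1.5x picture. Its slots slant from lower left to upper right.

```bash
python3 - <<'E'
from h import *
im=np.load("fil.npz")["img"]; save("filc",im,(210,126,280,196),8)
E
```

```text
(no output)
```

View pics/filc.png

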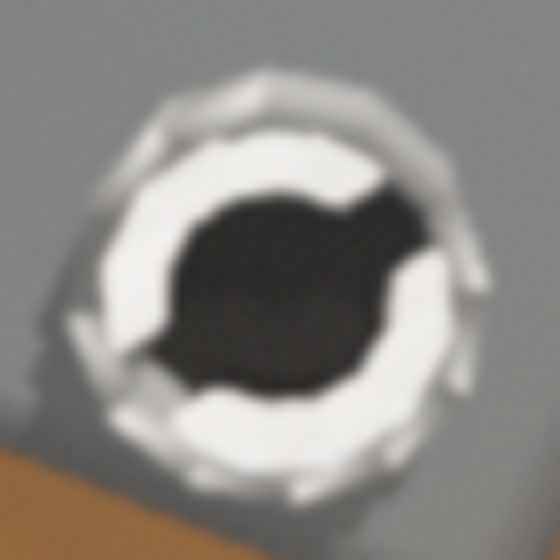

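Call:
move_arm:
  plan: [-15, 40, 15, 0, 0, 0, 85, -15, 40, 10, 0, 0, 0, 85, -15, 40, 0, 0, 0, 0, 85, -15, 40, 0, 0, 0, 0, 85, -15, 40, 0, 0, 0, 0, 85, -15, 40, 0, 0, 0, 0, 85, -15, 40, 0, 0, 0, 0, 85, -15, 40, -25, 0, 0, 0, 85, -15, 30, -30, 0, 0, 0, 85, 0, 0, 0, 0, 0, 0, 85, 0, 0, 0, 0, 0, 0, 85, 0, 0, 0, 0, 0, 0, 85]

```text
time: 2.9
eef_pos: [0.4456, 0.2738, 0.2267]
tcp_rot: [0.973, 0.23, 0.001, 0.0]
contact_force: [0.1, 0.2, 1.5]
opening: 0.998
finger_force: 0.0
```

```bash
python3 - <<'E'
from h import *
im=grab("wrist"); save("cap",im,scale=1.5); np.savez("cap.npz",**np.load("wrist.npz"))
s=ctrl.get_state(); print(s["eef_pos"],s["qpos"])
E
```

```text
[0.44582009 0.27382757 0.22690828] [ 3.56899487e-01 -4.89224006e-02  1.95263595e+00 -3.58195650e-04
  1.23497408e+00  1.46450961e+00]
```

View pics/cap.png

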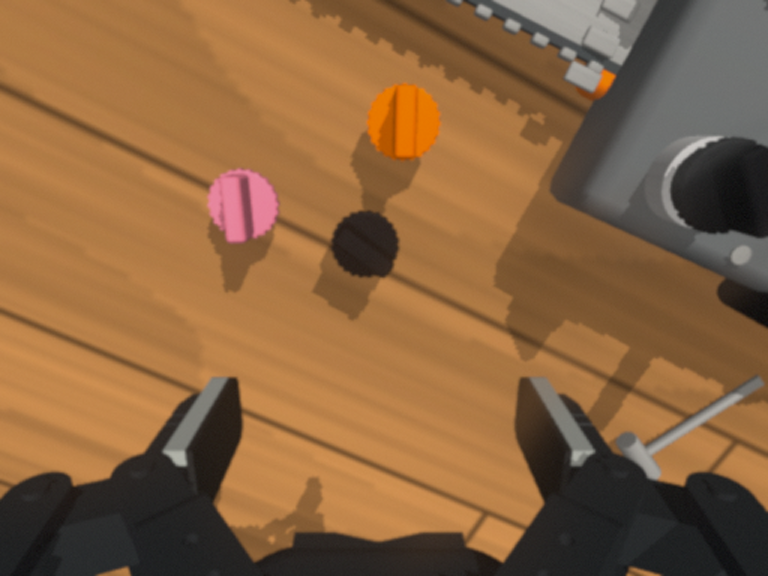

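The black cap is at about (366,243) in the 1.5x picture, and the bar is barely visible. I'll brighten a crop and fit the filler outline numerically.

```bash
cat > fit.py <<'E'
from h import *
from scipy.optimize import minimize
def filler(n,p0):
    g=cv2.GaussianBlur(np.load(n+".npz")["img"].mean(2).astype(np.float32),(0,0),.6)
    xs=np.arange(-.022,.0221,.0007);X,Y=np.meshgrid(xs,xs);r=np.hypot(X,Y)
    dark=(r<.014)|((abs(Y)<.0055)&(abs(X)<.0205)); br=(r<.022)&~dark
    def val(p):
        c,s=np.cos(p[2]),np.sin(p[2])
        uv=np.array([pix(n,(p[0]+c*x-s*y,p[1]+s*x+c*y,.1)) for x,y in zip(X.ravel(),Y.ravel())],np.float32)
        I=cv2.remap(g,uv[:,:1].copy(),uv[:,1:].copy(),cv2.INTER_LINEAR).reshape(X.shape)
        return I[dark].mean()-I[br].mean()
    q=minimize(lambda d:val([p0[0]+d[0]/1e3,p0[1]+d[1]/1e3,p0[2]+d[2]/20]),[0,0,0],method="Nelder-Mead",
      options=dict(initial_simplex=[[0,0,0],[3,0,0],[0,3,0],[0,0,3]],xatol=.05,fatol=.05,maxiter=70))
    return p0[0]+q.x[0]/1e3,p0[1]+q.x[1]/1e3,p0[2]+q.x[2]/20,q.fun
E
python3 - <<'E'
from fit import *
f=lambda x,y:world("fil",(210+(x+.5)/8-.5,126+(y+.5)/8-.5),.1)
c=f(276,297);a,b=f(125,385),f(420,205);print(c,np.degrees(np.arctan2(*(b-a)[1::-1])))
print((q:=filler("fil",(c[0],c[1],np.arctan2(*(b-a)[1::-1])))),np.degrees(q[2]))
im=np.load("cap.npz")["img"].astype(float)
save("capc",np.clip((im-10)*3.5,0,255).astype(np.uint8),(214,132,274,192),9)
E
```

```text
[ 0.58225273 -0.065346    0.1       ] -31.413621870420737
(np.float64(0.5823150905958817), np.float64(-0.0658553074126949), np.float64(-0.5189710989300477), np.float64(-135.0606231689453)) -29.734853657958045
```

View pics/capc.png

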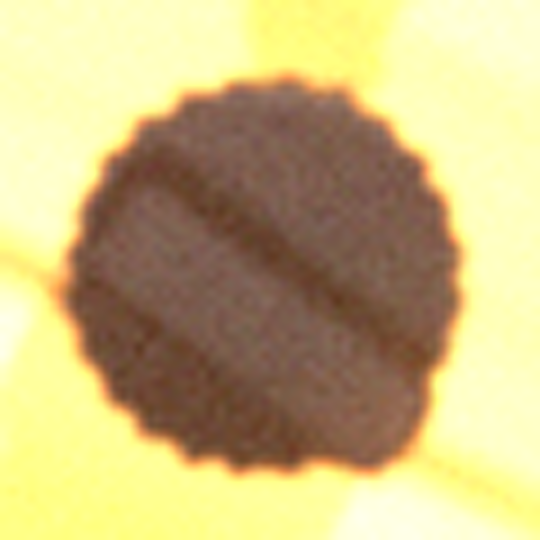

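The cap's bar top runs from upper left to lower right, with corners near (145,190), (92,265), (420,375) and (375,465) in the crop. The flange is centred at about (267,275).

```bash
python3 - <<'E'
from fit import *
f=lambda x,y,z:world("cap",(214+(x+.5)/9-.5,132+(y+.5)/9-.5),z)
P=[f(x,y,.055) for x,y in((145,190),(92,265),(420,375),(375,465))]
for p in P: print(p)
print("bar c",np.mean(P,0),"len",(np.linalg.norm(P[0]-P[2])+np.linalg.norm(P[1]-P[3]))/2,"w",np.linalg.norm(P[0]-P[1]),np.linalg.norm(P[2]-P[3]))
for a,b in((0,2),(1,3)): d=P[b]-P[a];print(np.degrees(np.arctan2(d[1],d[0])))
print("flange",f(267,276,.029), "diam",np.linalg.norm(f(72,276,.029)-f(462,276,.029)))
# flange ellipse from mask (dark), fitted on upper arc
g=np.load("cap.npz")["img"].mean(2);m=(g<75).astype(np.uint8);m[:132]=0;m[192:]=0;m[:,:214]=0;m[:,274:]=0
c=max(cv2.findContours(m,0,cv2.CHAIN_APPROX_NONE)[0],key=cv2.contourArea)[:,0]
W=np.array([world("cap",u,.029)[:2] for u in c]); 
from scipy.optimize import least_squares
q=least_squares(lambda p:np.hypot(*(W-p[:2]).T)-p[2],[.445,.28,.024],loss="soft_l1",f_scale=.0005);print(q.x)
E
```

```text
[0.44864212 0.30010014 0.055     ]
[0.43832877 0.30175305 0.055     ]
[0.44337503 0.26327896 0.055     ]
[0.43160919 0.26303222 0.055     ]
bar c [0.44048878 0.28204109 0.055     ] len 0.03824777610661367 w 0.010444963159819189 0.011768427028074102
-98.14065379444176
-99.84501268993354
flange [0.44003035 0.28160641 0.029     ] diam 0.04712119327110309
[0.43909996 0.28145943 0.02423465]
```

Call:
move_arm:
  plan: [-1, 1, -14, 0, 0, 7.8, 60, -1, 1, -14, 0, 0, 7.8, 50, -1, 1, -14, 0, 0, 7.8, 40, -1, 1, -14, 0, 0, 7.8, 40, -1, 1, -14, 0, 0, 7.8, 40, -1, 1, -14, 0, 0, 7.8, 40, 0, 2, -14, 0, 0, 8, 40, 0, 0, 0, 0, 0, 0, 40, 0, 0, 0, 0, 0, 0, 40, 0, 0, 0, 0, 0, 0, 40]

```text
time: 3.95
eef_pos: [0.4395, 0.2828, 0.1289]
tcp_rot: [0.759, 0.652, 0.001, 0.0]
contact_force: [-0.4, -0.2, 0.6]
opening: 0.469
finger_force: 0.0
```

```bash
python3 - <<'E'
from fit import *
im=grab("wrist"); np.savez("cap2.npz",**np.load("wrist.npz"))
s=ctrl.get_state(); print(s["eef_pos"],s["opening"],R.from_quat(s["tcp_rot"]).as_matrix()[:,0])
u=pix("cap2",(.44,.2817,.055)); print(u)
x,y=(u-45).astype(int);print(x,y);save("cap2",np.clip((im.astype(float)-10)*3.5,0,255).astype(np.uint8),(x,y,x+90,y+90),6)
E
```

```text
[0.43935725 0.28289241 0.12880388] 0.4685076617360493 [0.15028298 0.98864222 0.00126107]
[253.90002722 202.29755641]
208 157
```

View pics/cap2.png

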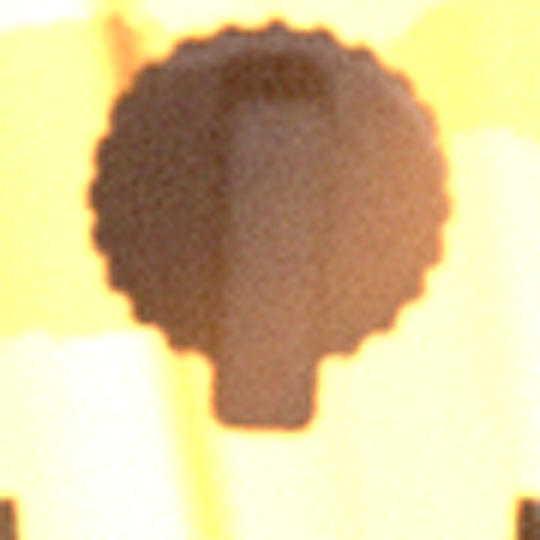

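The bar top is almost vertical in the crop, running from (283,100) to (266,430), 98 px wide. The flange spans x 92 to 450, and the fingertips sit at the lower corners.

```bash
python3 - <<'E'
from fit import *
f=lambda x,y,z:world("cap2",(208+(x+.5)/6-.5,157+(y+.5)/6-.5),z)
a,b=f(283,100,.055),f(266,430,.055);d=a-b
print(a,b,(a+b)/2,np.linalg.norm(d),np.degrees(np.arctan2(d[1],d[0])))
print("w",np.linalg.norm(f(235,150,.055)-f(330,150,.055)),"fl",f(271,200,.029),np.linalg.norm(f(92,200,.029)-f(450,200,.029)))
E
```

```text
[0.44381753 0.30308131 0.055     ] [0.43548978 0.26160186 0.055     ] [0.43965365 0.28234159 0.055     ] 0.042307164342040814 78.64776338872674
w 0.011178643802909612 fl [0.43937717 0.28255033 0.029     ] 0.04758085486553273
```

Call:
move_arm:
  plan: [0, 0, -20, 0, 0, -1.2, 40, 0, 0, -20, 0, 0, -1.2, 40, 0, 0, -20, 0, 0, 0, 40, 0, 0, -20, 0, 0, 0, 40, 0, -0.5, -10, 0, 0, 0, 40, 0, 0, -5, 0, 0, 0, 40, 0, 0, -1, 0, 0, 0, 40, 0, 0, 0, 0, 0, 0, 40, 0, 0, 0, 0, 0, 0, 40]
  newtons: 70

```text
time: 4.9
eef_pos: [0.439, 0.2828, 0.0324]
tcp_rot: [0.771, 0.637, 0.001, 0.0]
contact_force: [-0.2, -0.1, 0.4]
opening: 0.468
finger_force: 0.0
```

Call:
move_arm:
  plan: [0, 0, 0, 0, 0, 0, 5, 0, 0, 0, 0, 0, 0, 5, 0, 0, 0, 0, 0, 0, 5, 0, 0, 0, 0, 0, 0, 5, 0, 0, 0, 0, 0, 0, 5, 0, 0, 0, 0, 0, 0, 5]
  newtons: 70

```text
time: 5.5
eef_pos: [0.4386, 0.2826, 0.0319]
tcp_rot: [0.771, 0.637, 0.0, 0.0]
contact_force: [-0.3, -1.2, 5.0]
opening: 0.14
finger_force: 70.6
```

Call:
move_arm:
  plan: [0, 0, 20, 0, 0, 0, 5, 0, 0, 40, 0, 0, 0, 5, 0, 0, 48, 0, 0, 0, 5, 0, 0, 48, 0, 0, 0, 5, 0, 0, 48, 0, 0, 0, 5, 0, 0, 44, 0, 0, 0, 5, 0, 0, 0, 0, 0, 0, 5]

```text
time: 6.2
eef_pos: [0.4411, 0.2837, 0.2872]
tcp_rot: [0.771, 0.637, 0.007, 0.002]
contact_force: [1.1, -0.3, 0.1]
opening: 0.15
finger_force: 70.0
```

Call:
move_arm:
  plan: [16, -39, 0, 0, 0, 7.9, 5, 16, -39, 0, 0, 0, 7.9, 5, 16, -39, 0, 0, 0, 7.9, 5, 16, -39, 0, 0, 0, 7.9, 5, 16, -39, 0, 0, 0, 7.9, 5, 16, -39, 0, 0, 0, 7.9, 5, 16, -39, 0, 0, 0, 7.9, 5, 16, -38, 0, 0, 0, 7.9, 5, 16, -38, 0, 0, 0, 7.8, 5, 0, 0, 0, 0, 0, 0, 5, 0, 0, 0, 0, 0, 0, 5, 0, 0, 0, 0, 0, 0, 5]

```text
time: 7.4
eef_pos: [0.5814, -0.0653, 0.2781]
tcp_rot: [0.259, 0.966, 0.0, -0.001]
contact_force: [0.6, 0.5, -0.1]
opening: 0.148
finger_force: 69.9
```

```bash
python3 - <<'E'
from fit import *
im=grab("wrist"); np.savez("h1.npz",**np.load("wrist.npz"))
s=ctrl.get_state(); print(s["eef_pos"],s["opening"],s["finger_force"],s["contact_force"],s["qpos"],R.from_quat(s["tcp_rot"]).as_matrix())
q=filler("h1",(.5823,-.0657,-.52));print(q,np.degrees(q[2]))
save("h1",im,scale=1.5);print(pix("h1",q[:2]+(.1,))*1.5)
E
```

```text
[ 0.58146861 -0.06499522  0.27857221] 0.1471606888126109 69.90139245986938 [ 0.60075271 -0.12389618 -0.81304666] [-2.84767337e-01  5.66371318e-02  1.75166259e+00  3.16569476e-04
  1.33469132e+00 -1.33320882e+00] [[-8.66608745e-01  4.98986679e-01 -1.25559202e-03]
 [ 4.98986205e-01  8.66609655e-01  6.88242991e-04]
 [ 1.43153225e-03 -3.00857043e-05 -9.99998975e-01]]
(np.float64(0.5812251333266536), np.float64(-0.06567743153500867), np.float64(-0.5184291184947534), np.float64(-141.20596313476562)) -29.70380046643702
[378.80620207 250.7565227 ]
```

View pics/h1.png

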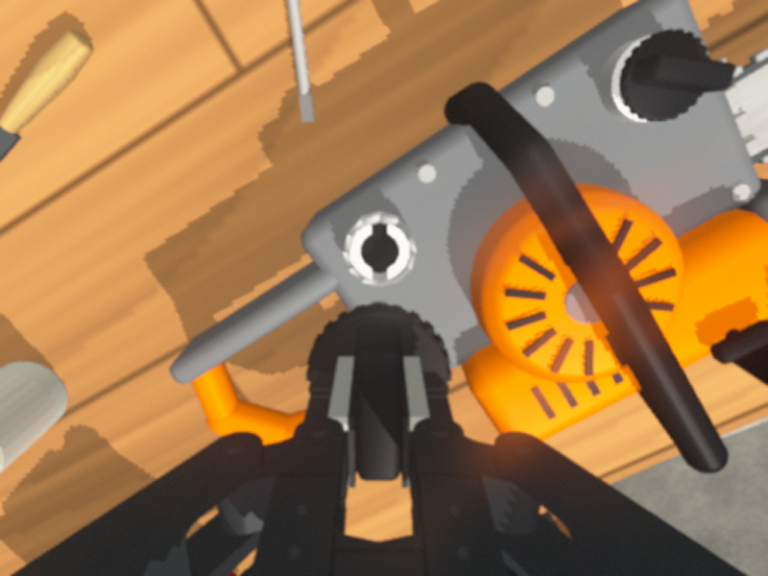

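The filler is at (379,251) and unobstructed, and the held cap is level and centred in the same column. Descending to just above the lip.

Call:
move_arm:
  plan: [0, -1, -30, 0, 0, 0.2, 5, 0, 0, -40, 0, 0, 0, 5, 0, 0, -35, 0, 0, 0, 5, 0, 0, -20, 0, 0, 0, 5, 0, 0, -10, 0, 0, 0, 5, 0, 0, -3, 0, 0, 0, 5, 0, 0, 0, 0, 0, 0, 5, 0, 0, 0, 0, 0, 0, 5]

```text
time: 8.25
eef_pos: [0.5832, -0.0673, 0.1432]
tcp_rot: [0.257, 0.966, -0.0, 0.002]
contact_force: [-0.2, 0.0, -0.9]
opening: 0.148
finger_force: 69.9
```

Call:
move_arm:
  plan: [0, 0, -3, 0, 0, 0, 5, 0, 0, -3, 0, 0, 0, 5, 0, 0, -3, 0, 0, 0, 5, 0, 0, -3, 0, 0, 0, 5, 0, 0, -2, 0, 0, 0, 5, 0, 0, 0, 0, 0, 0, 5, 0, 0, 0, 0, 0, 0, 5]

```text
time: 8.95
eef_pos: [0.5819, -0.0669, 0.1269]
tcp_rot: [0.257, 0.966, 0.0, -0.0]
contact_force: [0.9, 1.4, -2.0]
opening: 0.147
finger_force: 69.8
```

Call:
move_arm:
  plan: [0, 0, -3, 0, 0, 0, 5, 0, 0, -3, 0, 0, 0, 5, 0, 0, -2, 0, 0, 0, 5, 0, 0, -2, 0, 0, 0, 5, 0, 0, 0, 0, 0, 0, 5, 0, 0, 0, 0, 0, 0, 5, 0, 0, 0, 0, 0, 0, 5]

```text
time: 9.65
eef_pos: [0.5824, -0.067, 0.1191]
tcp_rot: [0.257, 0.966, 0.0, 0.0]
contact_force: [-2.5, 3.3, 7.0]
opening: 0.147
finger_force: 71.3
```

Call:
move_arm:
  plan: [0, 0, -2, 0, 0, 0, 5, 0, 0, -1, 0, 0, 0, 5, 0, 0, 0, 0, 0, 0, 5, 0, 0, 0, 0, 0, 0, 5, 0, 0, 0, 0, 0, 0, 5]

```text
time: 10.15
eef_pos: [0.5825, -0.0669, 0.1172]
tcp_rot: [0.257, 0.966, 0.0, 0.0]
contact_force: [-4.9, 4.8, 11.6]
opening: 0.143
finger_force: 71.8
```

Call:
move_arm:
  plan: [-0.7, 0.7, -1, 0, 0, 0, 5, 0, 0, 0, 0, 0, 0, 5, 0, 0, 0, 0, 0, -4, 5, 0, 0, 0, 0, 0, -4, 5, 0, 0, 0, 0, 0, -4, 5, 0, 0, 0, 0, 0, -4, 5, 0, 0, 0, 0, 0, 0, 5, 0, 0, 0, 0, 0, 0, 5]

```text
time: 10.95
eef_pos: [0.5837, -0.0665, 0.1172]
tcp_rot: [0.389, 0.921, 0.001, 0.003]
contact_force: [-0.1, 4.6, 11.3]
opening: 0.149
finger_force: 71.7
```

```bash
python3 - <<'E'
from h import *
s=ctrl.get_state();x=R.from_quat(s["tcp_rot"]).as_matrix()[:,0];print(np.degrees(np.arctan2(x[1],x[0])),s["eef_pos"],s["contact_force"],s["wrist_torque"])
E
```

```text
134.20667516796738 [ 0.58369135 -0.06649447  0.11719159] [-0.08179454  4.55727697 11.25123969] [ 0.70746482  0.32728207 -0.09612541]
```

Call:
move_arm:
  plan: [0, 0.4, 0, 0, 0, -6, 5, 0, 0, 0, 0, 0, -6, 5, 0, 0, 0, 0, 0, -6, 5, 0, 0, 0, 0, 0, -6, 5, 0, 0, 0, 0, 0, -6, 5, 0, 0, 0, 0, 0, -6, 5, 0, 0, 0, 0, 0, -6, 5, 0, 0, 0, 0, 0, -6, 5, 0, 0, 0, 0, 0, -6, 5, 0, 0, 0, 0, 0, -6, 5, 0, 0, 0, 0, 0, 0, 5, 0, 0, 0, 0, 0, 0, 5]

```text
time: 12.15
eef_pos: [0.5843, -0.0662, 0.1175]
tcp_rot: [0.798, 0.603, 0.003, 0.002]
contact_force: [0.6, 3.4, 11.3]
opening: 0.144
finger_force: 71.7
```

```bash
cat >st.py <<'E'
from h import *
s=ctrl.get_state();x=R.from_quat(s["tcp_rot"]).as_matrix();print(np.degrees(np.arctan2(x[1,0],x[0,0])),x[:,2],s["eef_pos"],s["contact_force"],s["wrist_torque"],s["opening"])
E
python3 st.py
```

```text
74.20573453446016 [ 6.97172611e-03 -5.42122722e-04 -9.99975550e-01] [ 0.58426003 -0.06621583  0.11749985] [ 0.62341315  3.44938971 11.26493723] [ 0.72711602  0.14791554 -0.09235308] 0.14406617539887004
```

Call:
move_arm:
  plan: [0, 0, 0, 0, 0, -3, 5, 0, 0, 0, 0, 0, -3, 5, 0, 0, 0, 0, 0, -2, 5, 0, 0, 0, 0, 0, -2, 5, 0, 0, 0, 0, 0, 0, 5, 0, 0, 0, 0, 0, 0, 5]

```text
time: 12.75
eef_pos: [0.5829, -0.0657, 0.1173]
tcp_rot: [0.846, 0.532, 0.001, 0.001]
contact_force: [-3.1, 5.4, 14.0]
opening: 0.148
finger_force: 72.1
```

```bash
python3 st.py
```

```text
64.33512361271872 [ 2.68636883e-03  2.44240062e-04 -9.99996362e-01] [ 0.5828683  -0.0656888   0.11726302] [-3.09726838  5.35758233 13.98464696] [1.03026387 0.73213347 0.39042535] 0.14766988378908608
```

Call:
move_arm:
  plan: [0, 0, 0, 0, 0, -1.5, 5, 0, 0, 0, 0, 0, -1, 5, 0, 0, 0, 0, 0, 0, 5, 0, 0, 0, 0, 0, 0, 5]

```text
time: 13.15
eef_pos: [0.5828, -0.0657, 0.1173]
tcp_rot: [0.857, 0.515, 0.001, 0.001]
contact_force: [-3.6, 5.5, 14.3]
opening: 0.149
finger_force: 72.7
```

```bash
python3 st.py
```

```text
61.99141497779531 [ 2.55194944e-03 -4.42213715e-04 -9.99996646e-01] [ 0.58284137 -0.06570013  0.11731723] [-3.63344936  5.54605029 14.26595591] [1.0733899  0.72666997 0.87941335] 0.14945539990698525
```

Call:
move_arm:
  plan: [-0.4, 0.6, 1, 0, 0, 0.5, 5, 0, 0, 1, 0, 0, 0.5, 5, 0, 0, 1, 0, 0, 0, 5, 0, 0, 0, 0, 0, 0, 5, 0, 0, 0, 0, 0, 0, 5]

```text
time: 13.65
eef_pos: [0.5826, -0.0656, 0.1175]
tcp_rot: [0.854, 0.521, 0.002, 0.001]
contact_force: [3.3, 3.5, 4.5]
opening: 0.149
finger_force: 70.9
```

```bash
python3 st.py
```

```text
62.79904050655838 [ 4.31405614e-03 -5.99100184e-04 -9.99990515e-01] [ 0.58262146 -0.06561072  0.11753213] [3.29759135 3.48620692 4.50707978] [ 0.68720182 -0.56222299  0.62561616] 0.14944759008693456
```

Call:
move_arm:
  plan: [0.3, 0.3, 1, 0, 0, 0, 5, 0, 0, 0.4, 0, 0, 0, 5, 0, 0, 0, 0, 0, 0, 5, 0, 0, 0, 0, 0, 0, 5]

```text
time: 14.05
eef_pos: [0.5826, -0.0656, 0.1176]
tcp_rot: [0.854, 0.521, 0.001, 0.001]
contact_force: [4.6, 2.3, -0.2]
opening: 0.147
finger_force: 70.2
```

```bash
python3 st.py; python3 - <<'E'
from h import *
im=grab("wrist");im2=grab("scene");x,y=pix("scene",(.583,-.066,.12)).astype(int)
a=cv2.resize(im[60:300,120:400],None,fx=1.4,fy=1.4);b=cv2.resize(im2[y-40:y+40,x-40:x+40],(336,336),interpolation=cv2.INTER_CUBIC)
save("fin",np.hstack([a,b]))
E
```

```text
62.79963371162868 [ 0.00378075 -0.00103791 -0.99999231] [ 0.58257487 -0.0655518   0.11761535] [ 4.58183653  2.2945692  -0.19502695] [ 0.47815823 -0.89503841  0.64582726] 0.14739809645430546
```

View pics/fin.png

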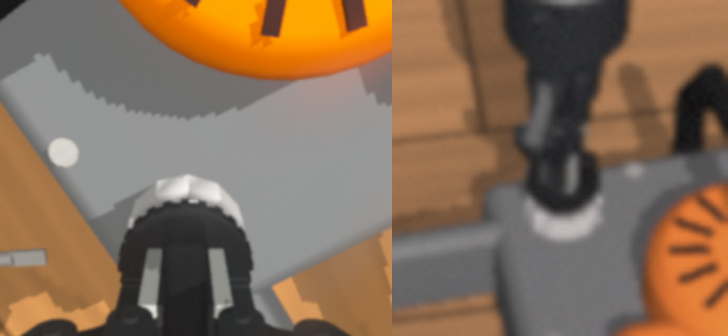

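The cap sits level in the neck, gripped, against its stop. Pressing harder at the stop raised the counter-torque, and when I eased off, the vertical force fell to about zero while the cap stayed down.

```bash
python3 -c "
from plant import order
print(order.sign_off())"
```

```text
the job is handed in; nothing more can be done
None
```

The cap is in the rear filler, turned clockwise about 85° to its stop, locked and level. The gripper still holds it, and I handed the job in at about 14 s with no other items touched.

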